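# Pop open the photometer's cell compartment

### The arm

A 6-joint arm with a two-finger parallel gripper is mounted at the origin on the work surface. World frame = base frame: x ahead of the robot, y to its left, z up, the work surface at z = 0. Lengths are in mm, angles in rad, forces in N, time in s.
With the tool pointing down it reaches from about 275 to 1000 mm from the base axis. Payload 8.4 kg.
Tool frame: the origin (TCP) lies at the very end of the fingers, on their centre line; the grasp point (between the pads) lies 19 mm behind it; z points along the fingers, y is the line along which they close (so a half turn about z gives the same grasp; the last joint's range is limited). The gripper opens to 85 mm and grips with 20 to 120 N. Pads are 22 mm wide; open, the fingers measure 114 mm over their backs; the gripper's body (76 mm by 85 mm) begins 54 mm behind the grasp point. The pads swing forward as they close: fully open they stand 13 mm farther back than shut.
Start: joints at [-1.203, 0.353, 1.633, -0, 1.155, -0.002], TCP at [225.892, -582.753, 231.281] pointing down, gripper open.
Joint ranges: [-2.63, 2.63], [-0.92, 2.1], [0.06, 2.66], [-1.3, 4.44], [0, 2.69], [-3.02, 3.02]. Speed limits (rad/s): [2.22, 2.22, 2.79, 3.14, 3.14, 3.14].

### API

Orientations are given as [roll, pitch, yaw] about the fixed x, y, z axes, in that order (R = Rz(yaw) Ry(pitch) Rx(roll)).
In Python, from rig import sensors, grab_frame, camera_params, order gives the robot as it stands. The module is installed in compiled form; this text tells all that it offers.
- The arm moves only by the tool move_arm, never from a script. Its argument "motion" is a list of rows, each a list of 7 numbers: the turn, a rotation vector about the tool's x, y, z in normalised numbers (1 is 2 pi rad), then the shift along the tool's x, y, z in normalised numbers (1 is 0.4 m), then the finger opening in m, from 0 to 0.0854. A call has 1 to 8 rows; each row is the pose to reach, as a shift and turn from the pose commanded when the call began, along the tool's axes at that moment; what a row does not reach only later rows make up. A row lasts 1/8 s, in which the tool goes at most 62.5 mm and 10.7 degrees, less where a joint would pass 70% of its speed; a pose out of reach is approached as far as the arm can. A call with a gripper value outside its range is refused whole. The fingers move at their own pace and stop on an object; "grip_force" is the grip in N (left out, the last holds). Time passes only in rows, so rows that repeat a pose let the fingers close. It gives the time, the measured TCP pose, the force, the opening and the grip force at its end, in the units of the state.
- sensors.sense(): the state, without advancing time (a new reading comes with each control period).
- grab_frame(name): name is "scene" or "side" or "wrist"; returns (picture, depth): 400x640x3 uint8, red, green, blue; 400x640 float32, mm along the optical axis (not along the pixel's ray), 0 where there is no reading.
- camera_params(name): a dict with "camera_matrix" (3x3 intrinsics, pixels), "k1" (the pictures are not rectified: a ray, as slopes to the right and down, at radius r is drawn at 1 + k1 r^2 times it, then the intrinsics apply), "world_from_camera" (4x4, takes a point from camera to world coordinates). Camera axes: x right, y down, z forward; pixel columns grow to the right and rows downward; lengths in mm; the calibration is good to about 2 mm. A picture is of the moment at which its call begins: read the wrist's pose just before it. camera_params takes no time and is no camera call; for the wrist camera it gives the pose at the moment of the call.
- order.sign_off(): hands the job in; it is judged then, once.
The state is a dict: "clock": time; "qpos": joint angles; "qvel": joint speeds; "joint_efforts": joint torques, N m; "eef_pos": TCP position; "tcp_rot": TCP orientation; "contact_force": force on the tool from outside, world axes, zero at the start; "wrist_torque": the same for the moment, N m; "opening": opening from 0.0 (shut) to 1.0 (fully open); "grasp_force": force on a finger pad.
Only numpy, scipy, OpenCV 4.12 (cv2) and the standard library are available. Lean on these libraries where they do the work, as an engineer would, in place of code of your own. Each camera call takes 0.05 s, during which the arm holds its last target. There are 200 camera calls.

### The job

Open the photometer's cell compartment ready for a cuvette. With shut fingertips press gently down on the lid at its touch mark until the catch lets go, take the fingers away so that the lid springs ajar by itself, then nudge its front edge up and back with the fingers until the lid stands upright by itself. Do not pinch or force the lid, and leave the cuvette rack, the bottle and the tip box where they stand.

Things in the scene. Friction and masses are not known exactly. Their poses are not given: they have to be found in the camera images.
- photometer: White bench photometer, 300 deep (x) x 360 wide (y) x 140 mm high, fixed. Origin: centre of its underside, on the bench; x to its back, y to its left, z up. Its low front faces the robot: a key panel sloping up to a flat deck, which starts 95 mm behind the front, 140 mm above the bench. The dark blue lid lies on the left of the deck (y 0 to 150 mm), its front edge 7 mm out over the slope.
- photometer_lid (a joint): Lid angle, rad: 0 latched shut, grows as the front edge rises, 1.57 upright, stop 1.75. Pressed at the mark it gives under about 5 N; the catch lets go at about -0.03 (4 mm down), firm stop at -0.055 (7 mm). Let go, it is lifted by a damped spring in under 1 s to some 0.6 (edge 90 mm up). Its stiff hinge then holds it wherever left: raising takes 2 N upwards at the edge; a level push may jam.
- lid_mark (a point): Touch mark, a pale ring 26 mm across on the lid's upper face, 22 mm behind its front edge, halfway across its width; the point is on the surface and moves with the lid. Its axes are the lid's: x from front to hinge, y along the hinge, z out of the upper face. Shut, it is 154 mm above the bench.
- lid_edge (a point): Middle of the lid's lower front edge; moves with the lid, axes as lid_mark. The lid is a flat plate, 150 mm wide and 12 mm thick, 157 mm from this edge to the hinge line at its rear. The edge swings about lid_hinge, up and towards the photometer's back.
- lid_hinge (a point): Middle of the lid's hinge line, fixed on the photometer, 148 mm above the bench, at half the lid's thickness: in the lid's axes lid_edge lies 157 mm in front of it and 6 mm below. Its axes are the photometer's.
- cuvette_rack: Orange rack 45 x 90 x 24 mm with four clear cuvettes, 46 mm high in all, loose on the right of the photometer's deck. Origin: centre of its underside.
- reagent_bottle: Amber bottle, 66 mm across, 140 mm high, blue cap, loose on the bench beside the photometer. Origin: centre of its underside.
- tip_box: Blue pipette-tip box with a clear cover, 85 x 120 x 90 mm, loose on the bench on the other side of the photometer. Origin: centre of its underside.

How it is judged:
By the outcome, as a careful person would: the job done as asked, in the order asked, and still so for the second after the job is handed in, with the robot touching nothing.
It also fails if it takes over 45 s, if anything falls off the work surface, if the arm or the gripper's body presses on something with over 40 N, if the wrist force passes 120 N, or if a joint passes its speed limit or range.

## Working session

There is one attempt and no reset: what is moved stays moved. The work goes in short steps, Python scripts to look and compute and a tool call to move; the robot and the scene stay as the last step left them, time stands still between calls to the robot, and variables do not carry over. Pictures are saved under pics/ and viewed, at most 10 in all, crops included, and the job is handed in when it is done.

Besides the shell and the picture viewer there is one more tool, called by a JSON object that holds its "fn" and its "kwargs", one argument or row to a line. move_arm: Moves the arm, as the interface text tells. Its arguments: {"type":"object","properties":{"motion":{"type":"array","items":{"type":"array","items":{"type":"number"}}},"grip_force":{"type":"number"}},"required":["motion"]}

```bash
mkdir -p pics
cat > h.py <<'E'
import numpy as np, cv2
from rig import sensors, grab_frame, camera_params, order
def world(name, uv, d, P=None):
    P=P or camera_params(name); K=np.array(P["camera_matrix"]); T=np.array(P["world_from_camera"])
    uv=np.atleast_2d(uv).astype(float); n=np.c_[(uv[:,0]-K[0,2])/K[0,0],(uv[:,1]-K[1,2])/K[1,1]]
    x=n.copy()
    for _ in range(20): x=n/(1+P["k1"]*(x**2).sum(1,keepdims=True))
    return x,T
def bydepth(name,uv,d):
    x,T=world(name,uv,d); p=np.c_[x,np.ones(len(x))]*np.reshape(d,(-1,1)); return p@T[:3,:3].T+T[:3,3]
def onplane(name,uv,z):
    x,T=world(name,uv,0); r=np.c_[x,np.ones(len(x))]@T[:3,:3].T; return T[:3,3]+r*((z-T[2,3])/r[:,2:3])
E
python3 - <<'E'
from h import *
for n in("scene","side"):
    p,d=grab_frame(n); cv2.imwrite(f"pics/{n}0.png",p[:,:,::-1]); np.savez(f"{n}0.npz",p=p,d=d)
print(sensors.sense())
for n in("scene","side"): print(camera_params(n))
E
```

```text
{'clock': 0.1, 'qpos': array([-1.20336410e+00,  3.53613146e-01,  1.63405625e+00, -1.20431911e-05,
        1.15520485e+00, -2.38778287e-03]), 'qvel': array([-0.00062682, -0.00077098, -0.00180866,  0.00095267,  0.00054208,
       -0.00060056]), 'joint_efforts': array([ 1.32182482e-03, -6.06355548e+01, -3.42818499e+01,  5.22542905e-05,
        3.86002226e-03, -6.19543712e-06]), 'eef_pos': array([ 225.75418686, -582.34331928,  230.61686631]), 'tcp_rot': array([-3.14031104e+00,  7.95161742e-06,  3.69824886e-01]), 'contact_force': array([-0.31574471,  0.14631916, -0.15765702]), 'wrist_torque': array([-0.03661545, -0.02074408, -0.06864041]), 'grasp_force': 0.0, 'opening': 1.0007197895322513}
{'camera_matrix': array([[376.37242999,   0.        , 325.37697826],
       [  0.        , 376.37242999, 204.01963324],
       [  0.        ,   0.        ,   1.        ]]), 'k1': -0.02678400382148496, 'world_from_camera': array([[-8.66521993e-01,  3.18924367e-01, -3.83962087e-01,
         9.59916858e+02],
       [ 4.98702057e-01,  5.85355221e-01, -6.39261702e-01,
         6.35393362e+02],
       [ 2.08780782e-02, -7.45417006e-01, -6.66271411e-01,
         7.93339793e+02],
       [ 0.00000000e+00,  0.00000000e+00,  0.00000000e+00,
         1.00000000e+00]])}
{'camera_matrix': array([[400.23909723,   0.        , 316.00524085],
       [  0.        , 400.23909723, 197.60039464],
       [  0.        ,   0.        ,   1.        ]]), 'k1': 0.017409906988285827, 'world_from_camera': array([[-9.86938743e-01, -9.55415335e-02,  1.29706332e-01,
         4.37259334e+02],
       [-1.61091977e-01,  5.90992632e-01, -7.90428418e-01,
         7.48808920e+02],
       [-1.13674338e-03, -8.00999079e-01, -5.98664500e-01,
         6.92038709e+02],
       [ 0.00000000e+00,  0.00000000e+00,  0.00000000e+00,
         1.00000000e+00]])}
```

View pics/scene0.png

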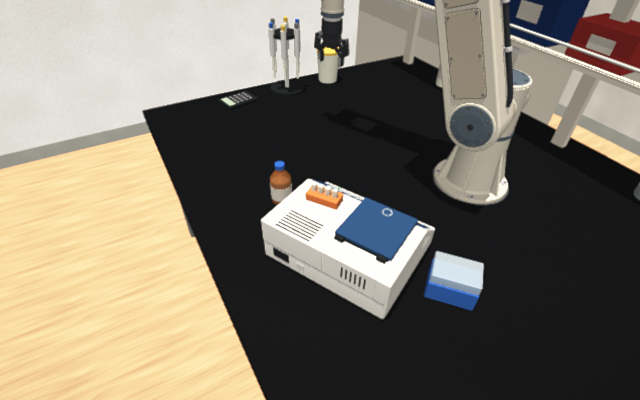

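View pics/side0.png

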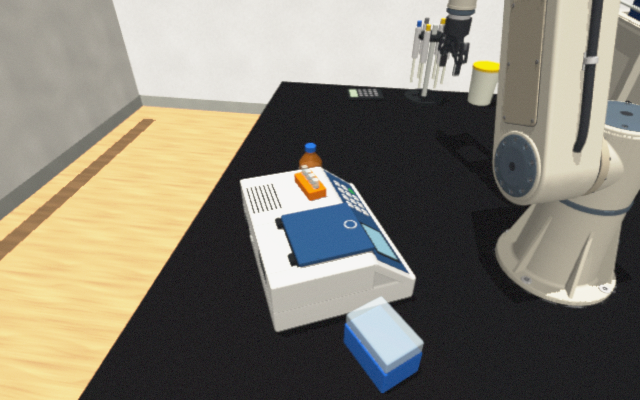

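The scene view shows the shut lid around (378,228), its ring at (388,212), rack (324,196), bottle (281,185) and tip box (455,280). In the side view the ring is at (350,224).

Run:
```python
from h import *
for n,c,s in(("scene",(388,212),(378,228)),("side",(350,224),(320,235))):
    f=np.load(n+"0.npz"); p,d=f["p"],f["d"]; hsv=cv2.cvtColor(p,cv2.COLOR_RGB2HSV)
    m=((hsv[...,0]>100)&(hsv[...,0]<118)&(hsv[...,1]>140)&(hsv[...,2]>50)).astype(np.uint8)
    m=cv2.morphologyEx(m,cv2.MORPH_OPEN,np.ones((3,3)))
    _,l=cv2.connectedComponents(m); L=(l==l[s[1],s[0]]).astype(np.uint8)
    cs,_=cv2.findContours(L,cv2.RETR_EXTERNAL,cv2.CHAIN_APPROX_NONE); k=max(cs,key=cv2.contourArea)
    k=cv2.convexHull(k); q=cv2.approxPolyN(k,4)[0] if hasattr(cv2,"approxPolyN") else cv2.approxPolyDP(k,6,True)[:,0]
    print(n,"lidcol",p[s[1],s[0]],"corners",q.tolist(),onplane(n,q,154).round(1).tolist(),L.sum())
    g=np.zeros_like(L); g[c[1]-9:c[1]+10,c[0]-10:c[0]+11]=1
    r=(p.astype(int).sum(2)>p[s[1],s[0]].astype(int).sum()+90)&(g>0); ys,xs=np.nonzero(r)
    e=cv2.fitEllipse(cv2.convexHull(np.c_[xs,ys].astype(np.int32)))
    print("ring",e,onplane(n,e[0],154).round(1), bydepth(n,e[0],d[c[1],c[0]]).round(1))
    b=(d>0);
```

```text
scene lidcol [ 60  98 145] corners [[418, 219], [389, 260], [334, 233], [366, 197]] [[418.7, 179.2, 154.0], [560.7, 249.0, 154.0], [624.6, 120.2, 154.0], [484.5, 48.9, 154.0]] 2655
ring ((387.038818359375, 211.8641357421875), (8.404828071594238, 10.87846851348877), 102.0030288696289) [[470.4 121.5 154. ]] [[471.1 122.2 154.8]]
side lidcol [ 51 100 152] corners [[373, 249], [299, 266], [280, 216], [381, 195]] [[419.6, 183.3, 154.0], [550.9, 249.4, 154.0], [618.5, 114.7, 154.0], [410.2, 5.2, 154.0]] 3821
ring ((349.84014892578125, 223.86691284179688), (9.0545072555542, 13.921767234802246), 93.28580474853516) [[470.3 116.6 154. ]] [[470.1 121.4 158. ]]
```

```bash
cat >> h.py <<'E'
from scipy.spatial.transform import Rotation as Ro
YAW=0.465; U=np.array([np.cos(YAW),np.sin(YAW),0]); MARK=np.array([470.5,121,154.]); HINGE=MARK+135*U; HINGE[2]=148
def row(pos,tilt,cur=None):
    s=sensors.sense(); R=Ro.from_euler("xyz",s["tcp_rot"]); G=Ro.from_euler("xyz",[np.pi,0,YAW])*Ro.from_rotvec([0,tilt,0])
    print((R.inv()*G).as_rotvec().round(3), R.inv().apply((np.array(pos)-s["eef_pos"])/1000).round(4))
E
python3 - <<'E'
from h import *
row([*MARK[:2],300],0); row([226,-582,330],0)
for n in("scene","side"):
    f=np.load(n+"0.npz"); p,d=f["p"],f["d"]; hsv=cv2.cvtColor(p,cv2.COLOR_RGB2HSV)
    print(n)
E
```

```text
[-0.001 -0.    -0.095] [ 0.4824 -0.5674 -0.0687]
[-0.001 -0.    -0.095] [ 0.0004 -0.0004 -0.0994]
scene
side
```

Careful with the scale: shifts go in shares of 0.4 m and turns go in shares of 2 pi rad. That gives: -0.353 m is -0.8825, -0.306 m is -0.765, -0.095 rad is -0.0151.

{"fn": "move_arm", "kwargs": {
  "motion": [
    [0, 0, -0.0151, 0.075, -0.0875, -0.15, 0],
    [0, 0, -0.0151, 0.15, -0.175, -0.25, 0],
    [0, 0, -0.0151, 0.25, -0.295, -0.25, 0],
    [0, 0, -0.0151, 0.35, -0.4125, -0.25, 0],
    [0, 0, -0.0151, 0.45, -0.53, -0.25, 0],
    [0, 0, -0.0151, 0.55, -0.6475, -0.25, 0],
    [0, 0, -0.0151, 0.65, -0.765, -0.25, 0],
    [0, 0, -0.0151, 0.75, -0.8825, -0.25, 0]
  ],
  "grip_force": 20
}}

```text
clock: 1.1
eef_pos: [376.5, -147.8, 331.3]
tcp_rot: [3.141, -0.0, 0.464]
contact_force: [0.9, -0.3, -0.1]
opening: 0.004
grasp_force: 0.0
```

Run:
```python
from h import *
print(sensors.sense()); row([*MARK[:2],260],0)
```

```text
{'clock': 1.1, 'qpos': array([-3.77915738e-01, -1.01682267e-01,  1.93586843e+00,  4.89183884e-05,
        1.30696436e+00,  7.28493311e-01]), 'qvel': array([ 1.22004055, -0.09727473,  0.0825889 , -0.00156774,  0.0070938 ,
        1.20641236]), 'joint_efforts': array([-10.4398182 , -30.37212968, -35.45423985,  -0.10741987,
         0.47887143,  -2.06735641]), 'eef_pos': array([ 376.5232639 , -147.84767306,  331.28971711]), 'tcp_rot': array([ 3.14129419e+00, -3.29590326e-04,  4.64374581e-01]), 'contact_force': array([ 0.91289796, -0.29990709, -0.13009463]), 'wrist_torque': array([ 0.00064699, -0.12201239, -0.00455698]), 'grasp_force': 0.0, 'opening': 0.003604532118134565}
[ 0.    -0.    -0.001] [ 0.2044 -0.1983  0.0713]
```

{"fn": "move_arm", "kwargs": {
  "motion": [
    [0, 0, 0, 0.1, -0.0975, 0, 0],
    [0, 0, 0, 0.2, -0.195, 0, 0],
    [0, 0, 0, 0.3, -0.29, 0.025, 0],
    [0, 0, 0, 0.4, -0.385, 0.05, 0],
    [0, 0, 0, 0.475, -0.46, 0.1, 0],
    [0, 0, 0, 0.5075, -0.49, 0.15, 0],
    [0, 0, 0, 0.5075, -0.49, 0.1775, 0],
    [0, 0, 0, 0.5075, -0.49, 0.1775, 0]
  ]
}}

```text
clock: 2.1
eef_pos: [469.2, 115.7, 259.5]
tcp_rot: [-3.141, 0.002, 0.465]
contact_force: [-0.1, -0.3, 0.8]
opening: 0.006
grasp_force: 0.0
```

Run:
```python
from h import *
s=sensors.sense();print(s['eef_pos'],s['tcp_rot'],s['contact_force'],s['qpos']); row([*MARK[:2],160],0)
p,d=grab_frame("wrist"); cv2.imwrite("pics/w1.png",p[:,:,::-1]);P=camera_params("wrist");print(P)
```

```text
[469.19299603 115.73650364 259.54048704] [-3.14139942e+00  2.17818864e-03  4.64787821e-01] [-0.06649211 -0.31406756  0.76380971] [ 2.38951824e-01  1.01709944e-01  1.89366050e+00 -3.28269593e-04
  1.14838838e+00  1.34509544e+00]
[-0.     0.002 -0.   ] [ 0.0037 -0.0041  0.0995]
{'camera_matrix': array([[332.22541791,   0.        , 317.79673604],
       [  0.        , 332.22541791, 199.60493099],
       [  0.        ,   0.        ,   1.        ]]), 'k1': -0.06443131144530634, 'world_from_camera': array([[ 4.46988958e-01, -8.62964633e-01, -2.35569340e-01,
         5.29093586e+02],
       [-8.94539465e-01, -4.31172316e-01, -1.17854061e-01,
         1.45257775e+02],
       [ 1.32908864e-04,  2.63405535e-01, -9.64685185e-01,
         4.02704545e+02],
       [ 0.00000000e+00,  0.00000000e+00,  0.00000000e+00,
         1.00000000e+00]])}
```

View pics/w1.png

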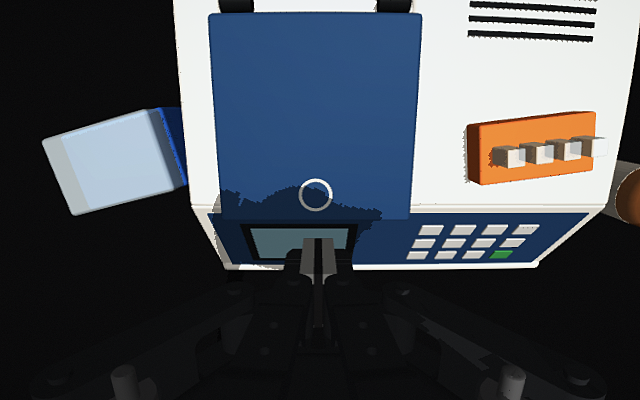

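The wrist view shows the ring at (316,195), lid square to the picture (yaw good), fingers shut at (318,240), rack at right clear.

Run:
```python
from h import *
q=onplane("wrist",[[316,195],[223,219],[411,219],[209,13],[421,13]],154); print(q.round(1), (q[3]+q[4]-q[1]-q[2])/2@U)
```

```text
[[471.  117.8 154. ]
 [420.5 175.  154. ]
 [487.1  41.6 154. ]
 [554.2 241.7 154. ]
 [619.5 110.8 154. ]] 149.38818362144005
```

Converted, 0.1 m is 0.25, 0.098 m is 0.245.

{"fn": "move_arm", "kwargs": {
  "motion": [
    [0, 0, 0, 0.0075, -0.005, 0.075, 0],
    [0, 0, 0, 0.0075, -0.005, 0.15, 0],
    [0, 0, 0, 0.0075, -0.005, 0.2, 0],
    [0, 0, 0, 0.0075, -0.005, 0.23, 0],
    [0, 0, 0, 0.0075, -0.005, 0.245, 0],
    [0, 0, 0, 0.0075, -0.005, 0.25, 0],
    [0, 0, 0, 0.0075, -0.005, 0.25, 0]
  ]
}}

```text
clock: 3.02
eef_pos: [472.2, 119.6, 160.8]
tcp_rot: [3.141, -0.001, 0.465]
contact_force: [0.1, 0.4, -0.1]
opening: 0.003
grasp_force: 0.0
```

Converted, 0.008 m is 0.02, -0.001 m is -0.0025.

{"fn": "move_arm", "kwargs": {
  "motion": [
    [0, 0, 0, -0.0025, 0, 0.005, 0],
    [0, 0, 0, -0.0025, 0, 0.01, 0],
    [0, 0, 0, -0.0025, 0, 0.015, 0],
    [0, 0, 0, -0.0025, 0, 0.0175, 0],
    [0, 0, 0, -0.0025, 0, 0.02, 0],
    [0, 0, 0, -0.0025, 0, 0.02, 0]
  ]
}}

```text
clock: 3.78
eef_pos: [470.9, 119.1, 152.5]
tcp_rot: [-3.142, 0.0, 0.465]
contact_force: [-0.9, -0.4, 4.7]
opening: 0.001
grasp_force: 2.2
```

Converted, 0.003 m is 0.0075, 0.001 m is 0.0025.

{"fn": "move_arm", "kwargs": {
  "motion": [
    [0, 0, 0, 0, 0, 0.0025, 0],
    [0, 0, 0, 0, 0, 0.005, 0],
    [0, 0, 0, 0, 0, 0.0075, 0],
    [0, 0, 0, 0, 0, 0.0075, 0]
  ]
}}

```text
clock: 4.28
eef_pos: [470.9, 119.1, 149.4]
tcp_rot: [3.142, 0.0, 0.465]
contact_force: [-2.1, -0.5, 4.7]
opening: 0.002
grasp_force: 2.1
```

Converted, 0.001 m is 0.0025, 0.0005 m is 0.0013.

{"fn": "move_arm", "kwargs": {
  "motion": [
    [0, 0, 0, 0, 0, 0.0013, 0],
    [0, 0, 0, 0, 0, 0.0025, 0],
    [0, 0, 0, 0, 0, 0.0025, 0]
  ]
}}

```text
clock: 4.65
eef_pos: [470.9, 119.1, 148.4]
tcp_rot: [-3.142, 0.0, 0.465]
contact_force: [-1.5, -0.3, 4.3]
opening: -0.001
grasp_force: 2.5
```

Converted, -0.18 m is -0.45, -0.155 m is -0.3875.

{"fn": "move_arm", "kwargs": {
  "motion": [
    [0, 0, 0, 0, 0, -0.15, 0],
    [0, 0, 0, -0.05, 0, -0.2875, 0],
    [0, 0, 0, -0.1375, 0, -0.3875, 0],
    [0, 0, 0, -0.2, 0, -0.45, 0],
    [0, 0, 0, -0.25, 0, -0.45, 0],
    [0, 0, 0, -0.25, 0, -0.45, 0],
    [0, 0, 0, -0.25, 0, -0.45, 0],
    [0, 0, 0, -0.25, 0, -0.45, 0]
  ]
}}

```text
clock: 5.65
eef_pos: [381.8, 74.5, 327.4]
tcp_rot: [-3.141, 0.001, 0.465]
contact_force: [0.2, -0.0, 0.9]
opening: 0.002
grasp_force: 0.0
```

Run:
```python
from h import *
p,d=grab_frame("side"); cv2.imwrite("pics/side2.png",p[:,:,::-1]); np.savez("side2.npz",p=p,d=d)
s=sensors.sense();print(s['eef_pos'],s['qpos'])
```

```text
[381.84186272  74.47192929 327.57639706] [ 1.88723179e-01 -1.26526841e-01  1.96527676e+00  4.30889518e-05
  1.30415795e+00  1.29452903e+00]
```

View pics/side2.png

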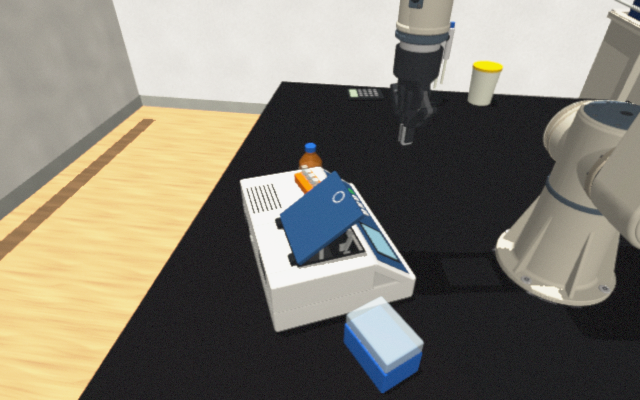

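The side view shows the lid sprung ajar by itself, ring at (338,198), front edge from (337,176) to (362,212); rack undisturbed.

```bash
cat >> h.py <<'E'
MARK=np.array([470.8,119,154.]); HINGE=MARK+135*U; HINGE[2]=148; V=np.array([-U[1],U[0],0])
def loc(p): q=np.atleast_2d(p)-HINGE; return np.c_[q@U,q@V,q[:,2]].round(1)
def W(x,z): return HINGE+x*U+[0,0,z]
def tip(t,rho=137,h=11,c=0):
    n=np.array([.707,.707]); return rho*np.array([-np.cos(t),np.sin(t)])-6*np.array([np.sin(t),np.cos(t)])-(h+c)*n
def lidangle(name,p,d,seed):
    hsv=cv2.cvtColor(p,cv2.COLOR_RGB2HSV); m=((hsv[...,0]>100)&(hsv[...,0]<118)&(hsv[...,1]>140)&(hsv[...,2]>50)&(d>0)).astype(np.uint8)
    m=cv2.erode(m,np.ones((3,3))); l=cv2.connectedComponents(m)[1]; ys,xs=np.nonzero(l==l[seed[1],seed[0]])
    q=loc(bydepth(name,np.c_[xs,ys],d[ys,xs])); c=q-np.median(q,0); nrm=np.linalg.svd(c,full_matrices=False)[2][2]; nrm*=np.sign(nrm[2]) or 1
    return len(xs),np.median(q,0),nrm.round(3),np.arctan2(nrm[0],nrm[2])
E
python3 - <<'E'
from h import *
f=np.load("side2.npz"); print(lidangle("side",f["p"],f["d"],(318,220))); print(loc(bydepth("side",[338,198],f["d"][198,338])))
row(W(-215,100),.785); row(W(-215,56),.785)
print(loc(sensors.sense()['eef_pos']))
for t in(.6,.8,1,1.2,1.4,1.57): print(t,tip(t).round(1))
E
```

```text
(3442, array([-63.35,  17.4 ,  50.7 ]), array([ 0.479, -0.127,  0.869]), np.float64(0.5039304103708656))
[[-107.3   -0.    80.6]]
[-0.     0.786 -0.   ] [0.0196 0.0001 0.0796]
[-0.     0.786 -0.   ] [1.960e-02 1.000e-04 1.236e-01]
[[-2.345e+02  1.000e-01  1.796e+02]]
0.6 [-124.2   64.6]
0.8 [-107.5   86.3]
1 [-86.8 104.3]
1.2 [-63.  117.7]
1.4 [-37.  126.2]
1.57 [-13.9 129.2]
```

Converted, 0.124 m is 0.31, 0.11 m is 0.275, 0.785 rad is 0.1249.

{"fn": "move_arm", "kwargs": {
  "motion": [
    [0, 0.0255, 0, 0.025, 0, 0.025, 0],
    [0, 0.0509, 0, 0.05, 0, 0.075, 0],
    [0, 0.0764, 0, 0.05, 0, 0.125, 0],
    [0, 0.1019, 0, 0.05, 0, 0.175, 0],
    [0, 0.1249, 0, 0.05, 0, 0.225, 0],
    [0, 0.1249, 0, 0.05, 0, 0.275, 0],
    [0, 0.1249, 0, 0.05, 0, 0.31, 0],
    [0, 0.1249, 0, 0.05, 0, 0.31, 0]
  ]
}}

```text
clock: 6.7
eef_pos: [399.3, 82.7, 203.2]
tcp_rot: [3.141, -0.784, 0.464]
contact_force: [0.3, 1.5, -0.2]
opening: -0.0
grasp_force: 0.0
```

Run:
```python
from h import *
s=sensors.sense(); print(loc(s['eef_pos']),s['qpos']); row(W(-134,54),.785); row(W(-124,64),.785)
```

```text
[[-215.2   -0.4   55.2]] [-0.14634896 -0.18042328  2.59095487  1.46785127  0.41842194 -0.34686468]
[ 0.001  0.001 -0.001] [ 0.0567 -0.0005  0.0582]
[ 0.001  0.001 -0.001] [ 0.0708 -0.0005  0.0582]
```

{"fn": "move_arm", "kwargs": {
  "motion": [
    [0, 0, 0, 0.0375, 0, 0.0375, 0],
    [0, 0, 0, 0.075, 0, 0.075, 0],
    [0, 0, 0, 0.1075, 0, 0.11, 0],
    [0, 0, 0, 0.1325, 0, 0.135, 0],
    [0, 0, 0, 0.1425, 0, 0.145, 0],
    [0, 0, 0, 0.1425, 0, 0.145, 0]
  ]
}}

```text
clock: 7.45
eef_pos: [472.0, 119.8, 203.3]
tcp_rot: [-3.141, -0.785, 0.465]
contact_force: [0.4, 0.2, -0.9]
opening: 0.002
grasp_force: 0.0
```

Run:
```python
from h import *
s=sensors.sense(); print(loc(s['eef_pos']),s['qpos'])
for t in(.6,.65,.7,.8,.9,1,1.1,1.2): print(t,end=' '); row(W(*tip(t)),.785)
p,d=grab_frame("side"); cv2.imwrite("pics/side3.png",p[150:300,220:460,::-1].repeat(3,0).repeat(3,1))
```

```text
[[-133.6    0.2   55.3]] [ 0.03782182 -0.03082015  2.47319119  1.69499425  0.29961555 -0.44163704]
0.6 [-0.  0.  0.] [0.0132 0.0002 0.    ]
0.65 [-0.  0.  0.] [ 0.0199  0.0002 -0.0014]
0.7 [-0.  0.  0.] [ 0.0267  0.0002 -0.0024]
0.8 [-0.  0.  0.] [ 0.0403  0.0002 -0.0035]
0.9 [-0.  0.  0.] [ 0.054   0.0002 -0.0033]
1 [-0.  0.  0.] [ 0.0676  0.0002 -0.0016]
1.1 [-0.  0.  0.] [0.081  0.0002 0.0014]
1.2 [-0.  0.  0.] [0.094  0.0002 0.0057]
```

View pics/side3.png

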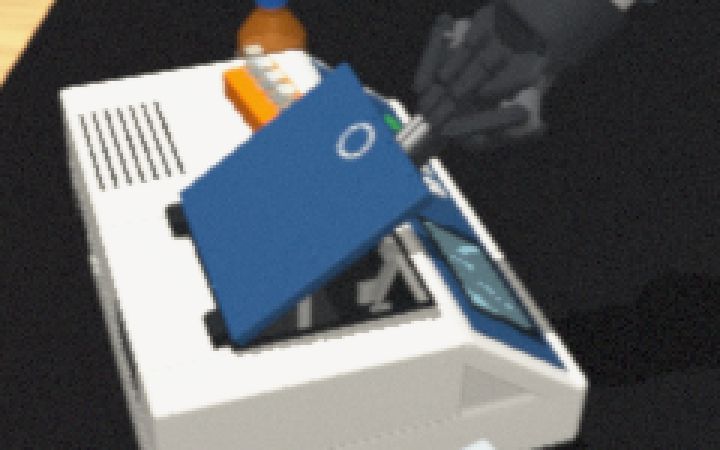

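The crop shows the shut fingertips tucked under the lid's front edge at about (405,140), with nothing else touched.

Converted, 0.04 m is 0.1, -0.0035 m is -0.0088.

{"fn": "move_arm", "kwargs": {
  "motion": [
    [0, 0, 0, 0.0175, 0, 0, 0],
    [0, 0, 0, 0.035, 0, 0, 0],
    [0, 0, 0, 0.05, 0, -0.0038, 0],
    [0, 0, 0, 0.0675, 0, -0.0063, 0],
    [0, 0, 0, 0.085, 0, -0.0075, 0],
    [0, 0, 0, 0.1, 0, -0.0088, 0]
  ]
}}

```text
clock: 8.25
eef_pos: [494.4, 130.9, 234.1]
tcp_rot: [3.142, -0.784, 0.464]
contact_force: [0.4, 0.2, -2.9]
opening: -0.001
grasp_force: 0.7
```

{"fn": "move_arm", "kwargs": {
  "motion": [
    [0, 0, 0, 0.0175, 0, 0, 0],
    [0, 0, 0, 0.035, 0, 0, 0],
    [0, 0, 0, 0.05, 0, 0.0025, 0],
    [0, 0, 0, 0.0675, 0, 0.005, 0],
    [0, 0, 0, 0.085, 0, 0.0088, 0],
    [0, 0, 0, 0.1025, 0, 0.0125, 0],
    [0, 0, 0, 0.1175, 0, 0.0175, 0],
    [0, 0, 0, 0.135, 0, 0.0225, 0]
  ]
}}

```text
clock: 9.25
eef_pos: [534.7, 151.0, 265.9]
tcp_rot: [-3.141, -0.784, 0.464]
contact_force: [0.2, -1.0, -1.4]
opening: -0.004
grasp_force: 0.6
```

Run:
```python
from h import *
s=sensors.sense(); print(loc(s['eef_pos']),s['qpos'])
for t in(1.3,1.4,1.5,1.57,1.62): print(t,end=' '); row(W(*tip(t)),.785)
p,d=grab_frame("side"); cv2.imwrite("pics/side4.png",p[:,:,::-1]);np.savez("side4.npz",p=p,d=d)
```

```text
[[-63.6  -0.  117.9]] [ 0.12822528 -0.05288912  2.29373177  1.02812814  0.27583079  0.3173795 ]
1.3 [ 0.     0.001 -0.   ] [ 0.0128 -0.      0.0061]
1.4 [ 0.     0.001 -0.   ] [ 0.0247 -0.      0.0129]
1.5 [ 0.     0.001 -0.   ] [ 0.0358 -0.      0.0209]
1.57 [ 0.     0.001 -0.   ] [ 0.0431 -0.      0.0271]
1.62 [ 0.     0.001 -0.   ] [ 0.0481 -0.      0.0318]
```

View pics/side4.png

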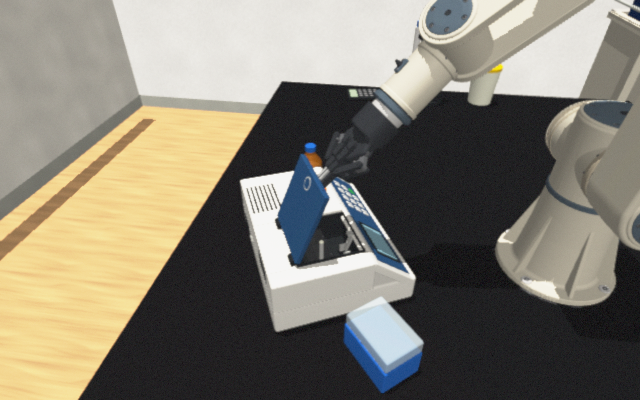

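The lid is now steep, ring at (307,184), fingertips pushing its underside near (322,178).

Converted, 0.041 m is 0.1025, 0.036 m is 0.09.

{"fn": "move_arm", "kwargs": {
  "motion": [
    [0, 0, 0, 0.015, 0, 0.0075, 0],
    [0, 0, 0, 0.0325, 0, 0.015, 0],
    [0, 0, 0, 0.0475, 0, 0.0225, 0],
    [0, 0, 0, 0.0625, 0, 0.0325, 0],
    [0, 0, 0, 0.0775, 0, 0.0425, 0],
    [0, 0, 0, 0.09, 0, 0.0525, 0],
    [0, 0, 0, 0.1025, 0, 0.0625, 0],
    [0, 0, 0, 0.1025, 0, 0.0625, 0]
  ]
}}

```text
clock: 10.3
eef_pos: [577.2, 172.4, 277.4]
tcp_rot: [3.141, -0.785, 0.465]
contact_force: [0.2, 0.0, -0.8]
opening: 0.005
grasp_force: 0.0
```

Run:
```python
from h import *
s=sensors.sense(); print(loc(s['eef_pos']),s['qpos'])
for n in("scene","side"):
    p,d=grab_frame(n); cv2.imwrite(f"pics/{n}5.png",p[:,:,::-1]);np.savez(n+"5.npz",p=p,d=d)
```

```text
[[-16.    0.  129.4]] [0.17097962 0.00845995 2.2026699  0.8986763  0.26477928 0.47847451]
```

View pics/scene5.png

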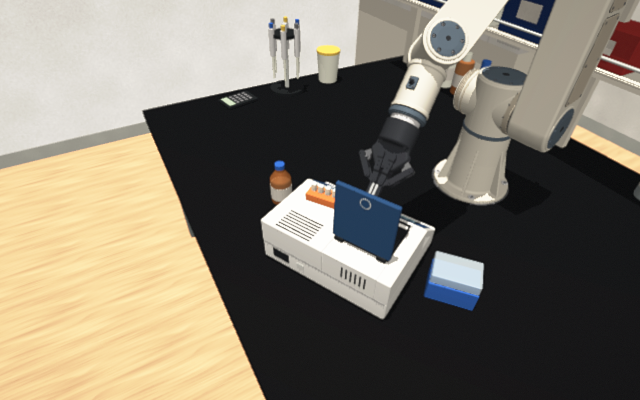

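The scene view shows the lid near upright, ring at (365,203), face centre (366,220); rack, bottle and tip box unmoved.

Run:
```python
from h import *
f=np.load("scene5.npz");p,d=f["p"],f["d"]; print(p[225,366]); 
hsv=cv2.cvtColor(p,cv2.COLOR_RGB2HSV); print(hsv[225,366])
uv=np.array([[u,v] for v in range(212,242) for u in range(342,390) if 345<u and d[v,u]>0])
q=loc(bydepth("scene",uv,d[uv[:,1],uv[:,0]])); k=(abs(q[:,0]-np.median(q[:,0]))<25); q=q[k]
c=q-q.mean(0); n=np.linalg.svd(c,full_matrices=False)[2][2]; n*=np.sign(n[0]); print(len(q),n,np.arctan2(n[0],n[2]))
r=loc(bydepth("scene",[365,203],d[203,365])); print(r, np.arctan2(r[0,2],-r[0,0])+np.arctan2(6,135))
```

```text
[36 61 88]
[106 151  88]
1315 [0.99977143 0.01109471 0.01827575] 1.5525184318648235
[[  4.3   2.3 136.9]] 1.6466110069500475
```

Converted, -0.075 m is -0.1875, -0.055 m is -0.1375.

{"fn": "move_arm", "kwargs": {
  "motion": [
    [0, 0, 0, 0.0025, 0, 0.0025, 0],
    [0, 0, 0, 0.0038, 0, 0.0038, 0],
    [0, 0, 0, 0.0038, 0, 0.0038, 0],
    [0, 0, 0, -0.025, 0, -0.025, 0],
    [0, 0, 0, -0.075, 0, -0.075, 0],
    [0, 0, 0, -0.1375, 0, -0.1375, 0],
    [0, 0, 0, -0.1875, 0, -0.1875, 0],
    [0, 0, 0, -0.1875, 0, -0.1875, 0]
  ]
}}

```text
clock: 11.4
eef_pos: [479.9, 123.8, 277.1]
tcp_rot: [-3.142, -0.785, 0.464]
contact_force: [0.1, 0.1, 0.2]
opening: 0.001
grasp_force: 0.0
```

Run:
```python
from h import *
s=sensors.sense(); print(loc(s['eef_pos']),s['contact_force'])
p,d=grab_frame("scene"); cv2.imwrite("pics/scene6.png",p[:,:,::-1])
uv=np.array([[u,v] for v in range(212,242) for u in range(346,390) if d[v,u]>0])
q=loc(bydepth("scene",uv,d[uv[:,1],uv[:,0]])); q=q[abs(q[:,0]-np.median(q[:,0]))<25]
c=q-q.mean(0); n=np.linalg.svd(c,full_matrices=False)[2][2]; n*=np.sign(n[0]); print(len(q),n,np.arctan2(n[0],n[2]))
print(loc(bydepth("scene",[365,203],d[203,365])))
f=np.load("scene0.npz"); m=np.abs(p.astype(int)-f["p"]).sum(2)
for nm,(u0,u1,v0,v1) in dict(rack=(305,333,190,208),bottle=(268,294,160,200),box=(425,486,252,308)).items(): print(nm,m[v0:v1,u0:u1].mean())
```

```text
[[-124.7    0.3  129.1]] [0.07231505 0.14143588 0.19864005]
1313 [0.99987686 0.01104325 0.01114912] 1.5596462962745112
[[  5.6   2.9 138.1]]
rack 1.9484126984126984
bottle 2.543269230769231
box 2.7740046838407495
```

View pics/scene6.png

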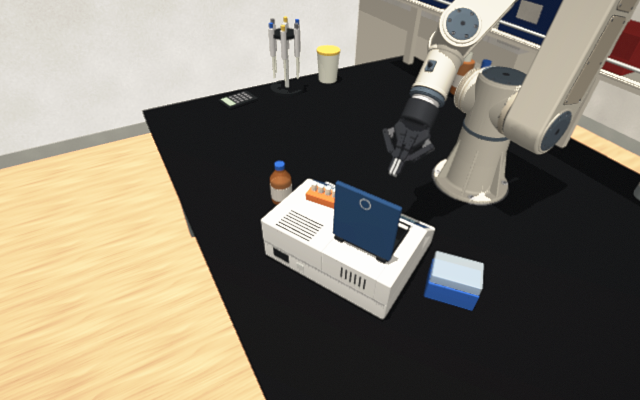

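The lid stands upright on its own at about 1.56 rad, with its ring at (365,203). The gripper is clear, and the rack, bottle and tip box have not moved.

```bash
python3 -c "from rig import order; print(order.sign_off())"
```

```text
the job is handed in; nothing more can be done
None
```

The job is handed in: the catch was released by a gentle press, the lid sprang ajar by itself and was nudged upright (measured at about 1.56 rad), and it stands there with the robot clear and the rack, bottle and tip box where they were.

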